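# Close the beetle jar with the lid that fits

## Robot

A 6-joint arm with a two-finger parallel gripper is mounted at the origin on the work surface. World frame = base frame: x ahead of the robot, y to its left, z up, the work surface at z = 0. Lengths are in m, angles in rad, forces in N, time in s.
With the tool pointing down it reaches from about 0.375 to 0.925 m from the base axis. Payload 5.7 kg.
Tool frame: the origin (TCP) lies at the very end of the fingers, on their centre line; the grasp point (between the pads) lies 19 mm behind it (robot.pinch_z is the distance from the TCP to the grasp point, in m); z points along the fingers, y is the line along which they close (so a half turn about z gives the same grasp; the last joint's range is limited). The gripper opens to 85 mm and grips with 20 to 120 N. Pads are 22 mm wide; open, the fingers measure 114 mm over their backs; the gripper's body (76 mm by 85 mm) begins 54 mm behind the grasp point. The pads swing forward as they close: fully open they stand 13 mm farther back than shut.
Start: joints at [1.235, 0.359, 1.51, -0, 1.272, -0.115], TCP at [0.131, 0.585, 0.231] pointing down, gripper open.
Joint ranges: [-2.97, 2.97], [-1.01, 2.36], [0.21, 2.38], [-0.96, 4.11], [0.2, 2.71], [-2.98, 2.98]. Speed limits (rad/s): [2.39, 2.39, 3.14, 3.14, 3.14, 3.14].

## Interface

Orientations are given as a rotation vector (axis times angle).
In Python, from plant import robot gives the robot as it stands. The module is installed in compiled form; this text tells all that it offers. Calls block until the motion is done:
- robot.move_pose(position, orientation): joint-space move of the TCP to a pose.
- robot.servo_line(position, rotation=None, rate=0.15, contact_N=None): straight line of the TCP; rotation=None keeps the orientation; rate is the mean speed in m/s. With contact_N (N) it stops when the force on the tool has changed by that much, and returns True; else False.
- robot.move_j(angles): joint-space move.
- robot.set_gripper(opening, strength=None): finger opening in m; strength is the grip in N (None keeps the last); returns when the fingers have stopped.
- robot.pause(seconds).
- robot.ik(position, orientation): joint angles nearest the present ones, or None.
- robot.grab_frame(name): name is "scene" or "top" or "wrist"; returns a dict with "pixels" (420x560x3 uint8, red, green, blue), "K" (3x3 intrinsics, pixels), "k1" (the pictures are not rectified: a ray, as slopes to the right and down, at radius r is drawn at 1 + k1 r^2 times it, then the intrinsics apply), "world_to_cam" (4x4, takes a point from world to camera coordinates); the wrist camera has in their place "tool_from_camera" (4x4, takes a point from camera to tool coordinates, whose origin is the TCP and whose axes are the flange's). Camera axes: x right, y up, looking along -z (the intrinsics and any distortion apply to the point x, -y, -z); pixel columns grow to the right and rows downward; lengths in m; the calibration is good to about 2 mm. A picture is of the moment at which its call begins: read the wrist's pose just before it. There is no depth.
A pose or a line that the arm cannot do raises robot.IKError and nothing moves.
- robot.finish_job(): hands the job in; it is judged then, once.
Trained networks look in a picture, given as the dict that the camera call returned (one of the last four; its "shot" number tells which), for a name from the list of things; names that differ only in an ending like _2 or _b are one class to them, and where a whole thing is asked for, a point or a joint stands for the part that bears it (a point fixed in the world has none). Each returns a list of dicts, best first, with "p" (0 to 1); they miss things now and then, are a little off and sometimes report something else, mostly with a low value. They report only what shows in the picture. A call takes as long as a camera call. They do not tell look-alikes from the thing itself.
- robot.recognise(picture, label): "xyz" ([x, y, z] in m, in world coordinates, good to about 4 mm: the middle of the surface that is visible of it).
- robot.regions_of(picture, label): "region" (420x560 bool, what is visible of it).
Readings, each from a call of its own:
- robot.read_time_s(): time.
- robot.read_q(): joint angles.
- robot.read_qvel(): joint speeds.
- robot.read_effort(): joint torques, N m.
- robot.read_eef_pos(): TCP position.
- robot.read_eef_rot(): TCP orientation.
- robot.read_force(): force on the tool from outside, world axes, zero at the start.
- robot.read_torque(): the same for the moment, N m.
- robot.read_gripper_width(): finger opening in m.
- robot.read_grip_force(): force on a finger pad.
Only numpy, scipy, OpenCV 4.12 (cv2) and the standard library are available. Lean on these libraries where they do the work, as an engineer would, in place of code of your own. Each camera call takes 0.05 s, during which the arm holds its last target. There are 200 camera calls.

## Task

Close the open beetle jar with whichever of the three loose lids fits its neck: set the lid down over the neck with its bar across the line of the neck's two ears, so that its lugs pass down through the gaps, then twist it clockwise until it is fully home, bar in line with the ears. Let go of it, and leave the other two lids lying flat on the counter.

Things in the scene. Friction and masses are not known exactly. Their poses are not given: they have to be found in the camera images.
- jar: Open, empty grey jar (90 mm wide, 80 mm high), fixed upright in a black holder, 140 mm along its x, 100 mm along y, 12 mm high. Origin on the counter on the jar's axis, z up. White neck 50 mm wide, tapering to 42 at the mouth. Two ears on the neck's +x and -x sides, 20 mm wide, reaching 34 mm from the axis, 65 to 72 mm up; a stop under each ear's clockwise end (from above).
- mouth (a point): Centre of the jar's mouth, 80 mm above its origin, axes as the jar's. The fitting lid drops on with its x axis 55 to 115 degrees (best 75) counterclockwise from the jar's x; half turns are alike. It then rests with its origin 58 mm above the jar's, 5 mm play, turning freely; a clockwise turn takes its lugs under the ears to the stops, x axes in line within about 10 degrees.
- lid_small: Small white plastic screw lid, diameter 60 mm, skirt down on the counter. Origin: centre of its underside, z up. Top face 26 mm up; on it a grip bar 12 mm thick, 44 mm long along the lid's x, 26 to 50 mm up: pinch it across. Inside the skirt's lower rim two lugs on the +x and -x sides, 16 mm wide, 4 thick, inner faces 18 mm from the axis. Too small for the neck.
- lid_mid: Middle white plastic screw lid, diameter 86 mm, skirt down on the counter. Origin: centre of its underside, z up. Top face 26 mm up; on it a grip bar 12 mm thick, 60 mm long along the lid's x, 26 to 50 mm up: pinch it across. Inside the skirt's lower rim two lugs on the +x and -x sides, 16 mm wide, 4 thick, inner faces 30 mm from the axis. Fits the jar; 40 to 77 g.
- lid_large: Large white plastic screw lid, diameter 108 mm, skirt down on the counter. Origin: centre of its underside, z up. Top face 26 mm up; on it a grip bar 12 mm thick, 76 mm long along the lid's x, 26 to 50 mm up: pinch it across. Inside the skirt's lower rim two lugs on the +x and -x sides, 16 mm wide, 4 thick, inner faces 42 mm from the axis. Too large: misses the ears.
Things that resemble listed ones, but are neither listed nor needed, are in the scene too. What is shaped like the lid_mid but red or turquoise is not meant. What is shaped like the lid_large but pink is not meant.

How it is judged:
On the way:
1. the fitting lid is down over the neck, its lugs in the gaps between the ears, not yet twisted home (horizontal distance between lid_mid and jar below 0.012 m and z of lid_mid in the frame of jar between 0.052 and 0.063 m and angle between lid_mid's own z axis and vertical below 0.175 rad and angle between the x axis of lid_mid and the x axis of jar, either way round above 0.6 rad), for 0.1 s.
At the end, for the whole second after the job is handed in: The middle lid is on the jar: within 12 mm of its axis, its origin 52 to 63 mm above the jar's, tilted under 10 degrees, bar within 17 degrees of the line of the ears, at rest. The small and large lids lie flat on the counter, right way up (origin below 12 mm, tilt under 10 degrees) (horizontal distance between lid_mid and jar below 0.012 m and z of lid_mid in the frame of jar between 0.052 and 0.063 m and angle between each of lid_mid, lid_small, lid_large's own z axis and vertical below 0.175 rad and angle between the x axis of lid_mid and the x axis of jar, either way round below 0.3 rad and linear speed of lid_mid below 0.02 m/s and height (world z) of each of lid_small, lid_large below 0.012 m); the robot touches nothing.
It also fails if it takes over 45 s, if anything falls off the work surface, if the arm or the gripper's body presses on something with over 40 N, if the wrist force passes 120 N, or if a joint passes its speed limit or range.

## Working session

There is one attempt and no reset: what is moved stays moved. The work goes in short steps, each a Python script; the robot and the scene stay as the last script left them, time stands still between calls to the robot, and variables do not carry over. Pictures are saved under pics/ and viewed, at most 10 in all, crops included, and the job is handed in when it is done.

```bash
mkdir -p pics
cat > h.py <<'E'
import numpy as np, cv2
from plant import robot
from scipy.spatial.transform import Rotation as R
def save(f,n): cv2.imwrite('pics/'+n,f['pixels'][:,:,::-1])
def camray(f,uv):
    K=f['K']; k=f['k1']
    d=np.array([(uv[0]-K[0,2])/K[0,0],(uv[1]-K[1,2])/K[1,1]]); s=d.copy()
    for _ in range(20): s=d/(1+k*(s@s))
    return np.array([s[0],-s[1],-1.])
def wfc(f,T=None):
    if 'world_to_cam' in f: return np.linalg.inv(f['world_to_cam'])
    return T@f['tool_from_camera']
def toolT():
    T=np.eye(4);T[:3,3]=robot.read_eef_pos();T[:3,:3]=R.from_rotvec(robot.read_eef_rot()).as_matrix();return T
def onz(f,uv,z,T=None):
    M=wfc(f,T);d=M[:3,:3]@camray(f,uv);o=M[:3,3];return o+d*(z-o[2])/d[2]
def proj(f,P,T=None):
    c=np.linalg.inv(wfc(f,T))@np.append(P,1);s=np.array([c[0],-c[1]])/-c[2];s=s*(1+f['k1']*(s@s))
    return f['K'][:2,:2]@s+f['K'][:2,2]
E
python3 - <<'E'
from h import *
ims=[]
for n in('top','scene'):
    f=robot.grab_frame(n);save(f,n+'0.png')
    for l in('jar','mouth','lid_small','lid_mid','lid_large'):
        try:
            for r in robot.recognise(f,l): print(n,l,round(r['p'],2),np.round(r['xyz'],3),np.round(proj(f,r['xyz'])))
        except Exception as e: print(n,l,e)
print(robot.read_time_s())
E
```

```text
top jar 0.91 [ 0.498 -0.176  0.012] [385. 213.]
top mouth 0.6 [ 0.502 -0.175  0.011] [385. 211.]
top lid_small 0.56 [0.483 0.24  0.03 ] [221. 215.]
top lid_small 0.51 [0.653 0.101 0.028] [278. 151.]
top lid_mid 0.98 [0.491 0.367 0.024] [173. 212.]
top lid_mid 0.97 [0.651 0.1   0.029] [278. 152.]
top lid_mid 0.56 [ 0.683 -0.167  0.028] [381. 142.]
top lid_large 0.75 [0.264 0.249 0.026] [215. 303.]
top lid_large 0.56 [0.505 0.028 0.027] [306. 208.]
scene jar 0.78 [ 0.524 -0.182  0.021] [186. 274.]
scene mouth 0.2 [0.492 0.241 0.024] [358. 203.]
scene lid_small 0.59 [0.497 0.236 0.027] [357. 205.]
scene lid_mid 0.83 [0.659 0.093 0.024] [330. 285.]
scene lid_mid 0.78 [0.507 0.357 0.024] [404. 194.]
scene lid_large 0.92 [0.276 0.245 0.021] [322. 141.]
scene lid_large 0.83 [0.519 0.025 0.025] [276. 241.]
0.6
```

View pics/top0.png

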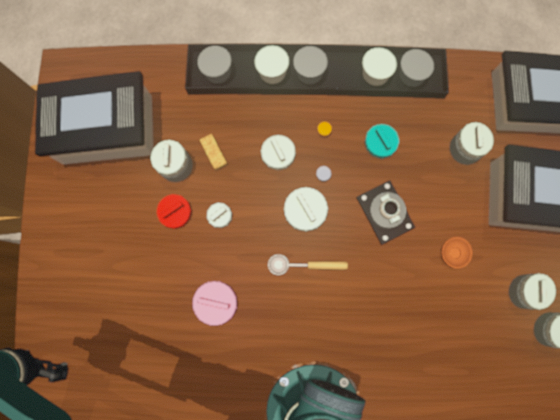

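View pics/scene0.png

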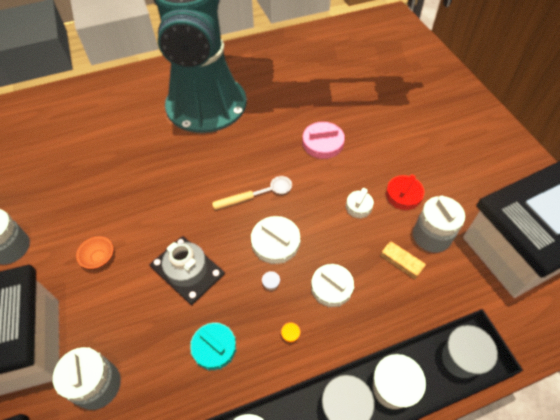

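The top view shows the white middle lid at (278,152), bar about 36° from world x. The jar is at (387,211) with its holder's long axis at about 29°. The white small lid is at (219,215) and the white large lid at (306,209). Next I'll measure the mid lid and the jar with the wrist camera.

```bash
cat >> h.py <<'E'
def down(a):
    c,s=np.cos(a),np.sin(a)
    return R.from_matrix(np.array([[c,s,0],[s,-c,0],[0,0,-1.]])).as_rotvec()
E
python3 - <<'E'
from h import *
t=toolT();print(t[:3,:3].round(2))
f=robot.grab_frame('wrist');Tc=f['tool_from_camera'];print(Tc.round(3))
def look(P,h,ang,name,lab):
    o=Tc[:3,3]; Rm=R.from_rotvec(down(ang)).as_matrix()
    # put camera optical axis on P
    d=Rm@(-Tc[:3,2]); c=P-d*h/abs(d[2]); p=c-Rm@o
    print(name,'tcp',p.round(3)); robot.move_pose(p,down(ang)); robot.pause(.2)
    T=toolT();f=robot.grab_frame('wrist');save(f,name)
    for r in robot.recognise(f,lab): print(lab,round(r['p'],2),np.round(r['xyz'],3),proj(f,r['xyz'],T).round())
    np.savez(name[:-4],T=T,px=f['pixels'],K=f['K'],k1=f['k1'],tool_from_camera=f['tool_from_camera'])
a0=np.arctan2(t[1,0],t[0,0])
for P,n,l in(((.651,.1,.03),'mid.png','lid_mid'),((.5,-.177,.07),'jar.png','jar')):
    for a in (0.6,0.6-np.pi,a0,a0+1.5,a0-1.5):
        try: look(np.array(P),.25,a,n,l); print('a',a,robot.read_q().round(2) if hasattr(robot.read_q(),'round') else robot.read_q()); break
        except robot.IKError as e: print(a,'IK')
print(robot.read_time_s())
E
```

```text
[[-0.98  0.22 -0.  ]
 [ 0.22  0.98 -0.  ]
 [ 0.   -0.   -1.  ]]
[[-0.001  0.956  0.292  0.075]
 [ 1.     0.     0.     0.001]
 [ 0.     0.292 -0.956 -0.143]
 [ 0.     0.     0.     1.   ]]
mid.png tcp [0.652 0.102 0.137]
lid_mid 0.86 [0.516 0.329 0.005] [ 11. 188.]
lid_mid 0.75 [ 0.701 -0.156  0.023] [511. 306.]
lid_mid 0.73 [0.653 0.102 0.027] [281. 210.]
a 0.6 [0.05 0.53 1.47 0.   1.14 1.02]
jar.png tcp [ 0.501 -0.175  0.177]
jar 0.95 [ 0.515 -0.177  0.017] [289. 188.]
a 0.6 [-0.47  0.32  1.73  0.    1.1   0.5 ]
5.0
```

View pics/mid.png

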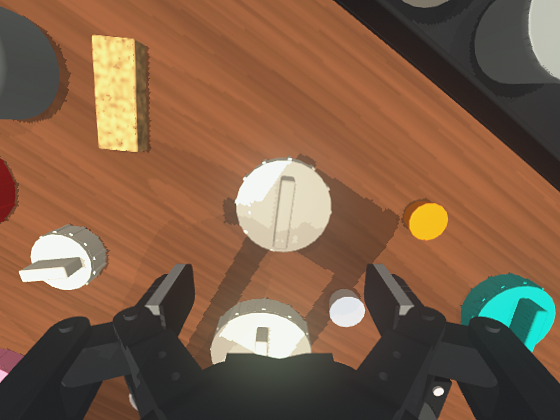

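View pics/jar.png

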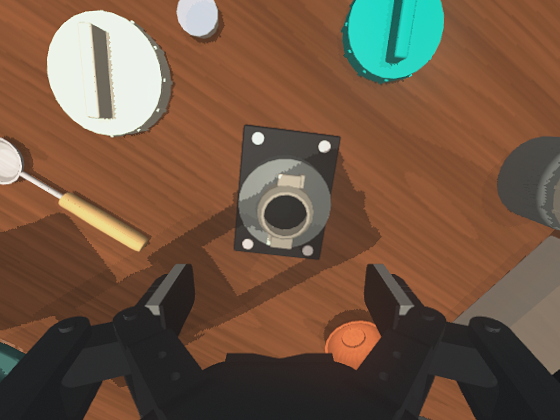

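The mid lid's top disc is at (283,205), with its bar running (288,178)→(283,248). The jar's holder corners are about (245,125), (340,137), (319,259), (234,250), and its mouth is at (286,212). I'll convert these to positions and check them with enlarged crops.

```bash
cat > m.py <<'E'
from h import *
m=np.load('mid.npz');j=np.load('jar.npz')
mT,jT=m['T'],j['T']
p=lambda f,uv,z:onz(f,uv,z,f['T'])
def ang(a,b): d=b-a; return np.degrees(np.arctan2(d[1],d[0]))%180
E
python3 - <<'E'
from m import *
c=[p(j,u,.012) for u in((245,125),(340,137),(319,259),(234,250))]
print('holder ctr',np.mean(c,0).round(4),'sides',[round(np.linalg.norm(c[i]-c[i-1]),3) for i in range(4)],'angles',ang(c[3],c[0]),ang(c[2],c[1]),ang(c[0],c[1])-90,ang(c[3],c[2])-90)
print('mouth',p(j,(286,211),.08).round(4))
print('ears',ang(p(j,(279,242),.072),p(j,(291,180),.072)))
print('lid', p(m,(283,205),.026).round(4),'bar',p(m,(281,249),.05).round(4),p(m,(288,177),.05).round(4),ang(p(m,(281,249),.05),p(m,(288,177),.05)))
print('widths',np.linalg.norm(p(m,(235,205),.026)-p(m,(331,205),.026)))
a=cv2.resize(m['px'][145:265,215:350],None,fx=4,fy=4,interpolation=2);b=cv2.resize(j['px'][115:270,225:350],None,fx=3.2,fy=3.2,interpolation=2)
h=max(a.shape[0],b.shape[0]);a=cv2.copyMakeBorder(a,0,h-a.shape[0],0,0,0);b=cv2.copyMakeBorder(b,0,h-b.shape[0],0,0,0)
o=np.hstack([a,b]);s=min(1,800/o.shape[1]);print(o.shape,s);cv2.imwrite('pics/crop.png',cv2.resize(o,None,fx=s,fy=s)[:,:,::-1])
E
```

```text
holder ctr [ 0.5037 -0.179   0.012 ] sides [np.float64(0.138), np.float64(0.097), np.float64(0.138), np.float64(0.098)] angles 27.300002820868418 27.733016682805623 27.52093090907772 27.82741585949401
mouth [ 0.5072 -0.1769  0.08  ]
ears 24.259411170927248
lid [0.6573 0.1027 0.026 ] bar [0.6295 0.086  0.05  ] [0.6837 0.1165 0.05  ] 29.406111659614243
widths 0.08641525793517983
(496, 940, 3) 0.851063829787234
```

View pics/crop.png

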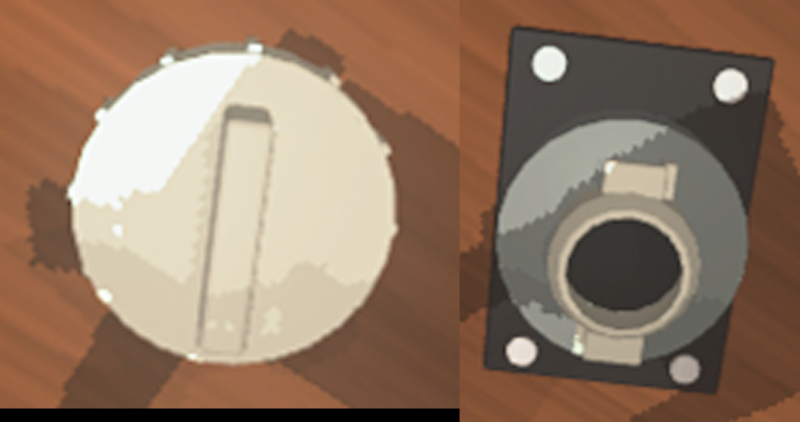

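Run:
```python
from m import *
A,B=p(m,(279.9,248.4),.05),p(m,(287.6,180.5),.05)
print('bar',np.linalg.norm(A-B),((A+B)/2).round(4),ang(A,B),'disc',p(m,(283.7,206),.026).round(4))
print('mouth',p(j,(285.4,214.9),.08).round(4))
L=(A+B)/2*.5+p(m,(283.7,206),.026)*.5; a=np.radians(ang(A,B))
robot.set_gripper(.05)
robot.move_pose([L[0],L[1],.12],down(a))
print(robot.servo_line([L[0],L[1],.030],rate=.1,contact_N=10),robot.read_eef_pos(),robot.read_force())
robot.set_gripper(0,40)
print(robot.read_gripper_width(),robot.read_grip_force(),robot.read_force())
robot.servo_line([L[0],L[1],.17],rate=.15)
print(robot.read_gripper_width(),robot.read_grip_force(),robot.read_time_s())
J=np.array([.5042,-.1788]);aj=np.radians(27.5+75)
robot.move_pose([J[0],J[1],.17],down(aj)); robot.pause(.2)
T=toolT();f=robot.grab_frame('wrist');save(f,'hold.png');np.savez('hold',T=T,px=f['pixels'],K=f['K'],k1=f['k1'],tool_from_camera=f['tool_from_camera'])
print(robot.read_q(),robot.read_time_s())
```

```text
bar 0.05889525174524849 [0.6553 0.1011 0.05  ] 28.494691471621316 disc [0.6568 0.1016 0.026 ]
mouth [ 0.504  -0.1785  0.08  ]
False [0.65672613 0.10138619 0.03068154] [ 0.02240697 -0.12928522 -1.08341195]
0.010921394988708328 39.84428644180298 [0.19822126 0.01315873 4.16711992]
0.01086092757477905 39.21405851840973 9.225
[-4.69132355e-01  3.32435987e-01  1.72357728e+00  5.17180677e-05
  1.08552503e+00 -6.87852232e-01] 11.0667
```

View pics/hold.png

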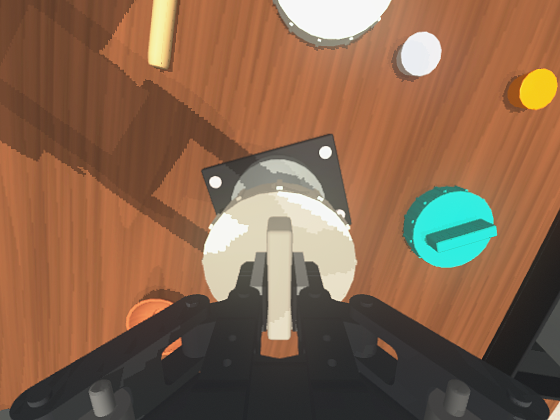

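The lid is held squarely. Its disc spans columns 203–357 and its far edge is at row ~189. I'll check where its centre sits in the tool frame, then lower it.

Run:
```python
from m import *
h=np.load('hold.npz');T=h['T'];z=T[2,3]-.0047
for uv in((280,189),(203.5,258),(356,258)):
    P=np.linalg.inv(T)@np.append(onz(h,uv,z,T),1);print(uv,P[:3].round(4))
J=np.array([.5042,-.1788])
print(robot.servo_line([*J,.12],rate=.12,contact_N=12),robot.read_eef_pos())
hit=robot.servo_line([*J,.0895],rate=.04,contact_N=12)
print(hit,robot.read_eef_pos(),robot.read_force(),robot.read_torque(),robot.read_time_s())
```

```text
(280, 189) [0.043  0.0006 0.0047]
(203.5, 258) [ 0.0039 -0.0419  0.0047]
(356, 258) [0.0039 0.0429 0.0047]
False [ 0.50433283 -0.17882884  0.12007923]
False [ 0.50437491 -0.17888007  0.08957236] [-0.72034607  0.71301523 -0.49520252] [ 0.01675537 -0.00870386  0.03366571] 12.5417
```

Run:
```python
from m import *
robot.pause(.3)
P=[.5042,-.1788,.0892]
for d in list(range(65,15,-10))+list(range(12,-13,-3)):
    robot.move_pose(P,down(np.radians(27.5+d)))
    F=np.array(robot.read_force());t=np.array(robot.read_torque())
    print(d,F.round(1),t.round(2),round(robot.read_time_s(),1))
    if abs(t[2])>.6 or np.linalg.norm(F)>25: break
```

```text
65 [-0.3 -0.9 -1.2] [ 0.05 -0.02 -0.02] 13.1
55 [-0.2  0.7 -0. ] [ 0.03  0.02 -0.01] 13.4
45 [ 0.5 -0.8  0.1] [-0.02 -0.02  0.02] 13.7
35 [ 1.1  0.4 -0.1] [-0.    0.02 -0.03] 14.0
25 [-0.8 -0.5 -0.8] [-0.02  0.05 -0.03] 14.3
12 [ 0.2  0.7 -1.1] [ 0.03 -0.07 -0.01] 14.6
9 [-0.7  0.1 -0.4] [ 0.03  0.01 -0.02] 14.9
6 [-0.1  0.3 -0.7] [0.03 0.03 0.02] 15.1
3 [-0.4 -0.1 -1.1] [ 0.01 -0.01  0.04] 15.4
0 [ 0.1 -0.2 -0.6] [-0.04  0.05  0.05] 15.6
-3 [ 0.8 -0.7 -1.1] [-0.15 -0.03  0.54] 15.9
-6 [ 2.5 -0.9 -1.5] [-0.16 -0.19  0.82] 16.1
```

The lid met the stop just past 0°, as expected. I'll back off slightly, release, retreat and check.

Run:
```python
from m import *
P=[.5042,-.1788,.0892]
robot.move_pose(P,down(np.radians(27.5-2)));print(robot.read_torque())
robot.set_gripper(.05); robot.servo_line([*P[:2],.18],rate=.12); robot.pause(.2)
T=toolT();f=robot.grab_frame('wrist');save(f,'end.png');np.savez('end',T=T,px=f['pixels'],K=f['K'],k1=f['k1'],tool_from_camera=f['tool_from_camera'])
print(robot.read_force(),robot.read_gripper_width(),robot.read_time_s())
```

```text
[-0.20541224 -0.07051392 -0.05261398]
[-0.46113273  0.55766195  0.19044254] 0.05005343490673691 18.0
```

View pics/end.png

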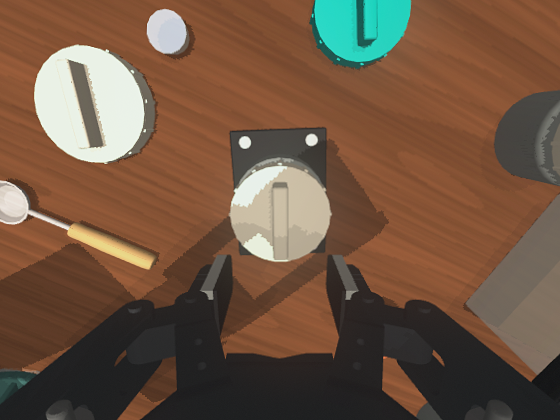

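The lid sits flat on the jar, disc centred at (280,212), with its bar parallel to the holder's long sides. The gripper is clear, and the large lid is lying flat and undisturbed.

Run:
```python
from m import *
e=np.load('end.npz')
print(np.linalg.norm(p(e,(230,212),.084)-p(e,(331,212),.084)),p(e,(280.5,213),.084),ang(p(e,(280.5,258),.108),p(e,(280.5,187),.108)))
print(robot.finish_job())
```

```text
0.08596145492770078 [ 0.50537275 -0.17803156  0.084     ] 25.553782983164464
the job is handed in; nothing more can be done
None
```

I put the middle lid on the jar and twisted it clockwise to the stop, with its bar about 2° from the ears' line. I then let go and handed the job in at about 18 s; the small and large lids were never touched, and no verdict came back.

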